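# Put the spray glue away in its counter holster

### The arm

A 7-joint arm with a two-finger parallel gripper is mounted at the origin on the work surface. World frame = base frame: x ahead of the robot, y to its left, z up, the work surface at z = 0. Lengths are in m, angles in degrees, forces in N, time in s.
With the tool pointing down it reaches from about 0.425 to 0.875 m from the base axis. Payload 4.7 kg.
Tool frame: the origin (TCP) lies midway between the tips of the shut fingers; the grasp point (between the pads) lies 19 mm behind it; z points along the fingers, y is the line along which they close (so a half turn about z gives the same grasp; the last joint's range is limited). The gripper opens to 87 mm and grips with 3 to 60 N. Pads are 19 mm wide; open, the fingers measure 117 mm over their backs; the gripper's body (75 mm by 190 mm) begins 51 mm behind the grasp point.
Start: joints at [66.01, 18.392, -4.016, 83.108, 1.295, 78.541, -3.26], TCP at [0.273, -0.59, 0.223] pointing down, gripper open.
Joint ranges: [-163.93, 163.93], [-17.29, 119.83], [-79.2, 71.16], [3.27, 140.29], [-89.18, 269.18], [5.43, 117.66], [-154.24, 154.24]. Speed limits (degrees/s): [147.25, 147.25, 180, 180, 180, 180, 180].

### API

Orientations are given as [roll, pitch, yaw] about the fixed x, y, z axes, in that order (R = Rz(yaw) Ry(pitch) Rx(roll)).
In Python, from cell import env, viewer, boxes_of, masks_of gives the robot as it stands. The module is installed in compiled form; this text tells all that it offers.
- The arm moves only by the tool apply_moves, never from a script. Its argument "moves" is a list of rows, each a list of 7 numbers: the shift along the tool's x, y, z scaled (see below), then the turn, a rotation vector about the tool's x, y, z scaled (see below), then the opening, from 0 (shut) to 1 (fully open). A call has 1 to 20 rows; each row is the pose to reach, as a shift and turn from the pose commanded when the call began, along the tool's axes at that moment; what a row does not reach only later rows make up. The controller multiplies each number of a shift by 0.2 m and each number of a turn by 1.5 rad. A row lasts 1/10 s, in which the tool goes at most 50 mm and 8.59 degrees, less where a joint would pass 70% of its speed; a pose out of reach is approached as far as the arm can. A call with a number of a shift or a turn outside -1 to 1 is refused whole. A call with a gripper value outside its range is refused whole. The fingers move at their own pace and stop on an object; "grip_force" is the grip in N (left out, the last holds). Time passes only in rows, so rows that repeat a pose let the fingers close. It gives the time, the measured TCP pose, the force, the opening and the grip force at its end, in the units of the state.
- env.get_obs(): the state, without advancing time (a new reading comes with each control period).
- viewer.read_camera(name): name is "side" or "top"; returns the picture (400x640x3 uint8, red, green, blue); there is no depth.
- viewer.get_calibration(name): a dict with "fov_y" (degrees; the focal length in pixels is half the picture's height over the tangent of half this angle, whatever the lens; pixels are square), "cx", "cy" (the principal point, pixels), "k1" (the pictures are not rectified: a ray, as slopes to the right and down, at radius r is drawn at 1 + k1 r^2 times it, then the intrinsics apply), "position" and "orientation" of the camera in the world. Camera axes: x right, y up, looking along -z (the intrinsics and any distortion apply to the point x, -y, -z); pixel columns grow to the right and rows downward; lengths in m; the calibration is good to about 2 mm. A picture is of the moment at which its call begins. get_calibration takes no time and is no camera call.
- env.sign_off(): hands the job in; it is judged then, once.
Trained networks look in the newest picture that a camera, given by its name, has taken for a name from the list of things; names that differ only in an ending like _2 or _b are one class to them, and where a whole thing is asked for, a point or a joint stands for the part that bears it (a point fixed in the world has none). Each returns a list of dicts, best first, with "conf" (0 to 1); they miss things now and then, are a little off and sometimes report something else, mostly with a low value. They report only what shows in the picture. A call takes as long as a camera call. They do not tell look-alikes from the thing itself.
- boxes_of(camera, target): "location" ([column, row] in pixels, amid what is visible of it).
- masks_of(camera, target): "pixels" (400x640 bool, what is visible of it) and "location" ([column, row] in pixels, amid what is visible of it).
The state is a dict: "time_s": time; "qpos": joint angles; "joint_velocities": joint speeds; "effort": joint torques, N m; "tool_pos": TCP position; "tool_rot": TCP orientation; "force": force on the tool from outside, world axes, zero at the start; "wrist_torque": the same for the moment, N m; "grip_width": finger opening in m; "grasp_force": force on a finger pad.
Only numpy, scipy, OpenCV 4.12 (cv2) and the standard library are available. Lean on these libraries where they do the work, as an engineer would, in place of code of your own. Each camera call takes 0.05 s, during which the arm holds its last target. There are 200 camera calls.

### The job

Tidy the florist's counter: pick up the blue-capped spray can and slide it upright into the blue-collared holster tube until it stands on the tube's floor, then let go. Lower it in, do not drop it, and leave the red-capped can standing where it is.

Things in the scene. Friction and masses are not known exactly. Their poses are not given: they have to be found in the camera images.
- blue_can: the spray can to put away: a slim white aerosol can with a blue cap (top 34 mm) and a blue band low on its body, standing upright on the counter; a rigid cylinder 46 mm in diameter and 130 mm tall in all, about 0.16 kg, round so that its yaw does not matter. Origin at the centre of its underside, z up along its axis. In the tube its lower 59 mm are hidden, so hold it 85 to 110 mm above its underside
- blue_tube: the holster it goes into: a short white upright tube, open at the top, fixed to the counter, with a blue lip round its mouth and a blue band; 65 mm tall, straight bore 58 mm in diameter that flares over the top 12 mm to a mouth of about 72 mm (80 mm over the outside of the lip); its floor lies 6 mm above the counter; a flat dark foot 92 mm in diameter. Empty at the start. Origin at the centre of its underside on the counter, z up along the bore
- red_can: a can of the same shape and size with a red cap and red band, standing on the counter; to be left standing where it is. Origin at the centre of its underside, z up
- red_tube: a holster of the same shape with a red lip and red band, also fixed and empty; not the one to use. Origin at the centre of its underside, z up
Mind the look-alikes: they are no part of the job. What is shaped like the blue_can but green is not meant.

How it is judged:
By the outcome, as a careful person would: the job done as asked, in the order asked, and still so for the second after the job is handed in, with the robot touching nothing.
It also fails if it takes over 43 s, if anything falls off the work surface, if the arm or the gripper's body presses on something with over 40 N, if the wrist force passes 120 N, or if a joint passes its speed limit or range.

## Working session

There is one attempt and no reset: what is moved stays moved. The work goes in short steps, Python scripts to look and compute and a tool call to move; the robot and the scene stay as the last step left them, time stands still between calls to the robot, and variables do not carry over. Pictures are saved under pics/ and viewed, at most 10 in all, crops included, and the job is handed in when it is done.

Besides the shell and the picture viewer there is one more tool, called after "Call:" by a JSON object that holds its "api" and its "payload", one argument or row to a line. apply_moves: Moves the arm, as the interface text tells. Shifts and turns lie within -1 to 1; 1 stands for 0.2 m of shift or 1.5 rad of turn. Its arguments: {"type":"object","properties":{"moves":{"type":"array","items":{"type":"array","items":{"type":"number","minimum":-1,"maximum":1}}},"grip_force":{"type":"number"}},"required":["moves"]}

```bash
mkdir -p pics
cat > h.py <<'E'
from cell import env, viewer, boxes_of, masks_of
import numpy as np, cv2
from scipy.spatial.transform import Rotation as R
def cam(n):
    c=viewer.get_calibration(n); f=200/np.tan(np.radians(c['fov_y'])/2)
    o=np.array(c['orientation'],float)
    M=o if o.shape==(3,3) else R.from_euler('xyz',o,degrees=True).as_matrix()
    return c,f,M,np.array(c['position'])
def ray(n,px):
    c,f,M,p=cam(n); K=np.array([[f,0,c['cx']],[0,f,c['cy']],[0,0,1.]])
    d=np.array([(px[0]-c['cx'])/f,(px[1]-c['cy'])/f]); u=d.copy()
    for _ in range(30): u=d/(1+c['k1']*(u@u))
    return p,M@np.array([u[0],-u[1],-1])
def at_z(n,px,z):
    p,d=ray(n,px); return p+d*(z-p[2])/d[2]
def proj(n,X):
    c,f,M,p=cam(n); q=M.T@(np.array(X)-p); u=np.array([q[0],-q[1]])/-q[2]
    u=u*(1+c['k1']*(u@u)); return u*f+[c['cx'],c['cy']]
def save(n,name):
    im=viewer.read_camera(n); cv2.imwrite(f'pics/{name}.png',cv2.cvtColor(im,cv2.COLOR_RGB2BGR)); return im
E
python3 - <<'E'
from h import *
a=save('top','top0');b=save('side','side0')
cv2.imwrite('pics/both0.png',cv2.cvtColor(cv2.resize(np.vstack([a,b]),(480,600)),cv2.COLOR_RGB2BGR))
for n in('top','side'):
    print(n,viewer.get_calibration(n))
    for t in('blue_can','blue_tube'):
        for r in boxes_of(n,t): print(n,t,r)
print(env.get_obs())
E
```

```text
top {'fov_y': 43.898900977115666, 'cx': 324.29172456605755, 'cy': 188.4905738750364, 'k1': -0.043911856825277325, 'position': array([ 0.35608516, -0.00588309,  0.99978694]), 'orientation': array([ 11.08455298,  -0.22525078, -90.92955597])}
top blue_can {'location': [228.8, 266.3], 'conf': 0.87}
top blue_can {'location': [185.2, 232.3], 'conf': 0.82}
top blue_tube {'location': [346.1, 154.3], 'conf': 0.83}
side {'fov_y': 47.71661342424062, 'cx': 318.53298859102443, 'cy': 198.87998947251663, 'k1': -0.08868225337862799, 'position': array([-0.05582973,  0.60202416,  0.54380038]), 'orientation': array([  58.17893894,    0.22456493, -135.60501079])}
side blue_can {'location': [315.3, 243.1], 'conf': 0.77}
side blue_can {'location': [247.9, 247.7], 'conf': 0.57}
side blue_tube {'location': [311.7, 174.9], 'conf': 0.67}
{'time_s': 0.3, 'qpos': array([66.01132509, 18.41014074, -4.01373801, 83.13017509,  1.29463985,
       78.54147467, -3.2589574 ]), 'joint_velocities': array([-0.07070701, -0.18190424,  0.0567532 , -0.16450948,  0.043887  ,
       -0.07238621,  0.0145941 ]), 'effort': array([ 1.33253870e-04, -4.90529287e+01, -4.02569231e-01, -3.12215745e+01,
       -6.37288182e-02,  3.86768114e-02,  5.75158992e-05]), 'tool_pos': array([ 0.27248112, -0.5899356 ,  0.22218112]), 'tool_rot': array([-1.79963351e+02,  4.08307949e-03,  2.47967031e+01]), 'force': array([ 0.55123091,  0.20890275, -0.80414581]), 'wrist_torque': array([ 0.00757017, -0.01544055,  0.0540622 ]), 'grasp_force': 0.0, 'grip_width': 0.08734441760501704}
```

View pics/top0.png

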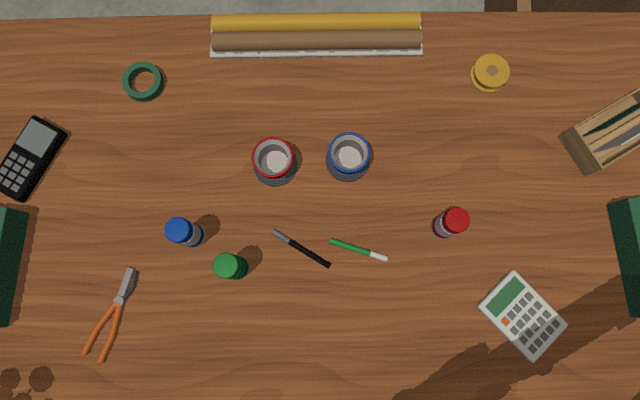

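View pics/side0.png

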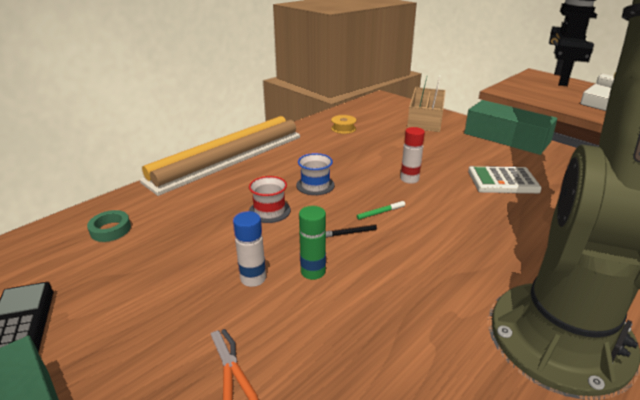

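Top view: the can candidates are blue cap/white body (178,230), green (230,266) and red (456,219). The tubes are red-lipped (274,158) and blue-lipped (349,154). Side view: blue-capped can (250,248), green (313,243), blue tube (315,173). The white-bodied can with the blue cap fits the description. The green one, with its blue band, is the look-alike.

Run:
```python
from h import *
t=cv2.imread('pics/top0.png');s=cv2.imread('pics/side0.png')
c=np.hstack([cv2.resize(t[190:300,140:270],(390,330)),cv2.resize(s[190:300,200:330],(390,330))]);cv2.imwrite('pics/crop.png',c)
def blue(im,x0,x1,y0,y1):
    h=cv2.cvtColor(im,cv2.COLOR_BGR2HSV); m=cv2.inRange(h,(105,120,60),(128,255,255)); k=np.zeros_like(m);k[y0:y1,x0:x1]=m[y0:y1,x0:x1];return k
def top_ellipse(m):
    cs,_=cv2.findContours(m,cv2.RETR_EXTERNAL,cv2.CHAIN_APPROX_NONE);c=max(cs,key=cv2.contourArea);return c
# cap in top: fit model: circle top z=.13 & bottom of cap z=.096 hull -> mask match
from scipy.optimize import minimize
a=np.linspace(0,2*np.pi,40)
def hull(n,x,y,lv):
    P=[proj(n,(x+r*np.cos(t),y+r*np.sin(t),z)) for z,r in lv for t in a]
    return cv2.convexHull(np.array(P,np.float32))
def fit(ms,x0,lv):
    def cost(p):
        e=0
        for n,m in ms:
            k=np.zeros((1600,2560),np.uint8);cv2.fillPoly(k,[np.int32(np.round((hull(n,*p,lv)+.5)*4))],255)
            k=cv2.resize(k,(640,400),interpolation=cv2.INTER_AREA)
            e+=np.abs(k.astype(float)-m).sum()/255/ (m>0).sum()
        return e
    r=minimize(cost,x0,method='Nelder-Mead',options=dict(initial_simplex=np.array([x0,x0+[.01,0],x0+[0,.01]]),xatol=1e-4,fatol=1e-4));return r.x,r.fun
def filled(m):
    return cv2.fillPoly(np.zeros_like(m),[cv2.convexHull(top_ellipse(m))],255)
for name,b,lv in(('can',((150,215,205,250),(225,275,205,245)),[(.13,.023),(.096,.023)]),('tube',((320,378,125,180),(294,338,150,172)),[(.065,.04)])):
    ms=[(n,filled(blue(im,*bb))) for n,im,bb in zip(('top','side'),(t,s),b)]
    for n,m in ms:
        ys,xs=np.nonzero(m); px=(xs.mean(),ys.mean()); x0=at_z(n,px,lv[0][0])[:2]
        print(name,n,px,xs.min(),xs.max(),ys.min(),ys.max(),fit([(n,m)],x0,lv))
    print(name,'both',fit(ms,x0,lv))
for nm,px in(('green',(230,265)),('redcan',(457,219))):print(nm,at_z('top',px,.13))
print('redtube',at_z('top',(273,158),.065))
```

```text
Traceback (most recent call last):
  File "h.py", line 17, in proj
    c,f,M,p=cam(n); q=M.T@(np.array(X)-p); u=np.array([q[0],-q[1]])/-q[2]
            ~~~^^^
  File "h.py", line 5, in cam
    c=viewer.get_calibration(n); f=200/np.tan(np.radians(c['fov_y'])/2)
ValueError: time passes only in moves, steps and waits
```

View pics/crop.png

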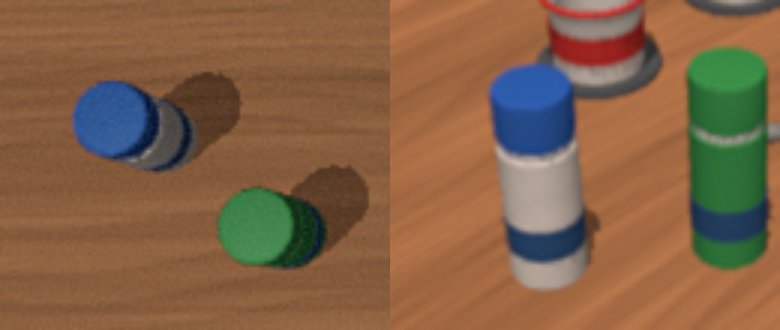

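The crop confirms it: the white can with the blue cap and band is at top (178,230), side (250,248), and the look-alike is fully green. The error came from calling the calibration too often, so I'll cache it.

```bash
sed -i 's/^def cam/import functools\n@functools.cache\ndef cam/' h.py
cat > fit.py <<'E'
from h import *
from scipy.optimize import minimize
a=np.linspace(0,2*np.pi,40)
def blue(im,x0,x1,y0,y1):
    h=cv2.cvtColor(im,cv2.COLOR_BGR2HSV); m=cv2.inRange(h,(105,120,60),(128,255,255)); k=np.zeros_like(m);k[y0:y1,x0:x1]=m[y0:y1,x0:x1]
    cs,_=cv2.findContours(k,cv2.RETR_EXTERNAL,cv2.CHAIN_APPROX_NONE)
    return cv2.fillPoly(np.zeros_like(m),[cv2.convexHull(max(cs,key=cv2.contourArea))],255)
def hull(n,x,y,lv):
    return cv2.convexHull(np.array([proj(n,(x+r*np.cos(t),y+r*np.sin(t),z)) for z,r in lv for t in a],np.float32))
def fit(ms,x0,lv):
    def cost(p):
        e=0
        for n,m in ms:
            k=np.zeros((1600,2560),np.uint8);cv2.fillPoly(k,[np.int32(np.round((hull(n,*p,lv)+.5)*4))],255)
            k=cv2.resize(k,(640,400),interpolation=cv2.INTER_AREA)
            e+=np.abs(k.astype(float)-m).sum()/255/(m>0).sum()
        return e
    r=minimize(cost,x0,method='Nelder-Mead',options=dict(initial_simplex=np.array([x0,x0+[.01,0],x0+[0,.01]]),xatol=1e-4,fatol=1e-4));return r.x.round(4),round(r.fun,3)
E
python3 - <<'E'
from fit import *
t=cv2.imread('pics/top0.png');s=cv2.imread('pics/side0.png')
for name,b,lv in(('can',((150,215,205,250),(225,275,205,245)),[(.13,.023),(.096,.023)]),('tube',((320,378,125,180),(294,338,150,172)),[(.065,.04)])):
    ms=[(n,blue(im,*bb)) for n,im,bb in zip(('top','side'),(t,s),b)]
    for n,m in ms:
        ys,xs=np.nonzero(m); px=(xs.mean(),ys.mean()); x0=at_z(n,px,lv[0][0])[:2]
        print(name,n,px,xs.min(),xs.max(),ys.min(),ys.max(),fit([(n,m)],x0,lv))
    print(name,'both',fit(ms,x0,lv))
for nm,px in(('green',(230,265)),('redcan',(457,219))):print(nm,at_z('top',px,.13))
print('redtube',at_z('top',(273,158),.065))
o=env.get_obs();print(o['tool_pos'],o['tool_rot'],o['time_s'])
E
```

```text
can top (np.float64(178.0998248686515), np.float64(229.64798598949213)) 165 192 217 242 (array([0.4591, 0.252 ]), np.float64(0.167))
can side (np.float64(247.2873399715505), np.float64(225.89473684210526)) 234 260 211 240 (array([0.4597, 0.2478]), np.float64(0.174))
can both (array([0.4582, 0.249 ]), np.float64(0.348))
tube top (np.float64(348.74945054945056), np.float64(152.6959706959707)) 328 369 133 173 (array([ 0.6103, -0.0612]), np.float64(0.054))
tube side (np.float64(313.9782608695652), np.float64(163.4223602484472)) 298 331 158 169 (array([ 0.6067, -0.0578]), np.float64(0.357))
tube both (array([ 0.6081, -0.0596]), np.float64(0.453))
green [0.39355396 0.1538745  0.13      ]
redcan [ 0.46767996 -0.24635911  0.13      ]
redtube [0.60104821 0.08615285 0.065     ]
[ 0.27248112 -0.5899356   0.22218112] [-1.79963351e+02  4.08307949e-03  2.47967031e+01] 0.3
```

Call:
{"api": "apply_moves", "payload": {
  "moves": [
    [0.2, -0.14, 0, 0, 0, 0, 1],
    [0.4, -0.28, 0, 0, 0, 0, 1],
    [0.6, -0.43, 0, 0, 0, 0, 1],
    [0.8, -0.57, 0, 0, 0, 0, 1],
    [0.8, -0.57, 0, 0, 0, 0, 1]
  ]
}}

```text
time_s: 0.8
tool_pos: [0.3758, -0.412, 0.2232]
tool_rot: [-179.9, -0.2, 25.5]
force: [-0.4, 0.1, 0.6]
grip_width: 0.0871
grasp_force: 0.0
```

Call:
{"api": "apply_moves", "payload": {
  "moves": [
    [0.2, -0.14, 0, 0, 0, 0, 1],
    [0.4, -0.28, 0, 0, 0, 0, 1],
    [0.6, -0.43, 0, 0, 0, 0, 1],
    [0.8, -0.57, 0, 0, 0, 0, 1],
    [0.8, -0.57, 0, 0, 0, 0, 1]
  ]
}}

```text
time_s: 1.3
tool_pos: [0.4716, -0.2408, 0.2231]
tool_rot: [-179.9, -0.2, 25.5]
force: [-0.2, -0.8, 0.8]
grip_width: 0.0871
grasp_force: 0.0
```

Call:
{"api": "apply_moves", "payload": {
  "moves": [
    [0.2, -0.14, 0, 0, 0, 0, 1],
    [0.4, -0.28, 0, 0, 0, 0, 1],
    [0.6, -0.43, 0, 0, 0, 0, 1],
    [0.8, -0.57, 0, 0, 0, 0, 1],
    [0.8, -0.57, 0, 0, 0, 0, 1],
    [0.8, -0.57, 0, 0, 0, 0, 1]
  ]
}}

```text
time_s: 1.9
tool_pos: [0.5651, -0.0773, 0.2223]
tool_rot: [-180.0, 0.0, 25.0]
force: [-0.5, -1.3, 0.0]
grip_width: 0.087
grasp_force: 0.0
```

Call:
{"api": "apply_moves", "payload": {
  "moves": [
    [0.03, -0.21, 0, 0, 0, 0, 1],
    [0.05, -0.43, 0, 0, 0, 0, 1],
    [0.08, -0.64, 0, 0, 0, 0, 1],
    [0.1, -0.85, 0, 0, 0, 0, 1],
    [0.1, -0.85, 0, 0, 0, 0, 1]
  ]
}}

```text
time_s: 2.4
tool_pos: [0.5097, 0.0891, 0.2231]
tool_rot: [-179.9, -0.0, 25.2]
force: [-0.0, -0.7, 0.9]
grip_width: 0.087
grasp_force: 0.0
```

Call:
{"api": "apply_moves", "payload": {
  "moves": [
    [0.03, -0.21, 0, 0, 0, 0, 1],
    [0.05, -0.43, 0, 0, 0, 0, 1],
    [0.08, -0.64, 0, 0, 0, 0, 1],
    [0.1, -0.85, 0, 0, 0, 0, 1],
    [0.1, -0.85, 0, 0, 0, 0, 1],
    [0.1, -0.85, 0, 0, 0, 0, 1],
    [0.1, -0.85, 0, 0, 0, 0, 1]
  ]
}}

```text
time_s: 3.1
tool_pos: [0.4599, 0.2443, 0.2223]
tool_rot: [179.9, 0.0, 24.6]
force: [-0.2, -0.5, -0.3]
grip_width: 0.0872
grasp_force: 0.0
```

Run:
```python
from fit import *
a=save('top','t1');b=save('side','s1');o=env.get_obs();p=o['tool_pos'];print(p,o['tool_rot'])
print(proj('side',(.459,.2505,.13)),proj('side',p),proj('side',(.459,.2505,0)))
c=b[120:320,140:360];cv2.imwrite('pics/s1c.png',cv2.cvtColor(cv2.resize(c,(660,600)),cv2.COLOR_RGB2BGR))
```

```text
[0.45971385 0.24471139 0.22232342] [1.79954590e+02 2.38928811e-02 2.45693524e+01]
[244.9842199  217.01324607] [242.34363457 165.55211938] [251.66390128 277.09001313]
```

View pics/s1c.png

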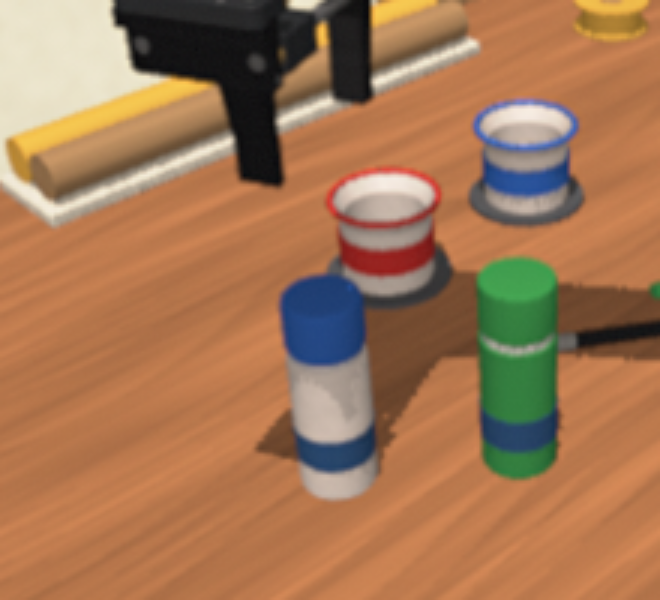

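Side view: the cap top is at (248,217), prediction (245,217), and the fingertip midpoint matches the projected TCP within a pixel. The can is therefore near (0.458, 0.2485). I'll go down with a small correction.

Call:
{"api": "apply_moves", "payload": {
  "moves": [
    [0, -0.02, 0.1, 0, 0, 0, 1],
    [0, -0.02, 0.2, 0, 0, 0, 1],
    [0, -0.02, 0.3, 0, 0, 0, 1],
    [0, -0.02, 0.4, 0, 0, 0, 1],
    [0, -0.02, 0.48, 0, 0, 0, 1],
    [0, -0.02, 0.56, 0, 0, 0, 1],
    [0, -0.02, 0.64, 0, 0, 0, 1],
    [0, -0.02, 0.7, 0, 0, 0, 1],
    [0, -0.02, 0.7, 0, 0, 0, 1],
    [0, -0.02, 0.7, 0, 0, 0, 1],
    [0, -0.02, 0.7, 0, 0, 0, 1]
  ]
}}

```text
time_s: 4.3
tool_pos: [0.4577, 0.2509, 0.0834]
tool_rot: [180.0, -0.1, 24.8]
force: [-0.8, 0.1, -0.6]
grip_width: 0.087
grasp_force: 0.0
```

Run:
```python
from fit import *
a=save('top','t2');b=save('side','s2');o=env.get_obs();print(o['tool_pos'],o['tool_rot'],o['force'])
c=np.hstack([cv2.resize(a[170:290,110:260],(400,320)),cv2.resize(b[160:310,180:330],(400,320))]);cv2.imwrite('pics/c2.png',cv2.cvtColor(c,cv2.COLOR_RGB2BGR))
```

```text
[0.457537   0.25095788 0.08334443] [ 1.79980773e+02 -8.38430159e-02  2.47908509e+01] [-0.49740916 -0.59116581  0.23093768]
```

View pics/c2.png

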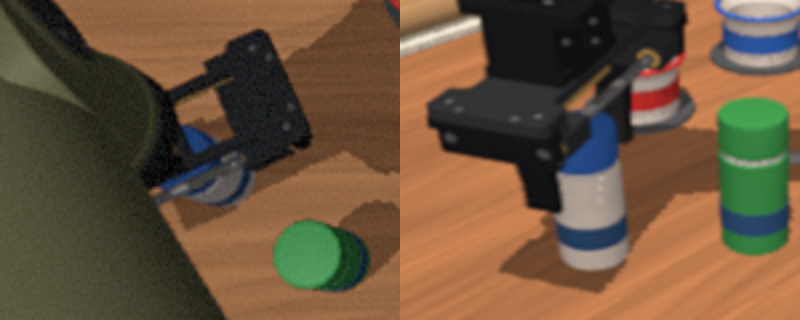

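The fingers straddle the blue can: its cap is at about side (255,215) in the full picture, and the green can is clear. I'll close now.

Call:
{"api": "apply_moves", "payload": {
  "moves": [
    [0, 0, 0, 0, 0, 0, 0.7],
    [0, 0, 0, 0, 0, 0, 0.6],
    [0, 0, 0, 0, 0, 0, 0.5],
    [0, 0, 0, 0, 0, 0, 0.4],
    [0, 0, 0, 0, 0, 0, 0.3],
    [0, 0, 0, 0, 0, 0, 0.3],
    [0, 0, 0, 0, 0, 0, 0.3],
    [0, 0, 0, 0, 0, 0, 0.3],
    [0, 0, 0, 0, 0, 0, 0.3]
  ],
  "grip_force": 25
}}

```text
time_s: 5.3
tool_pos: [0.4569, 0.2507, 0.0825]
tool_rot: [180.0, 0.0, 24.8]
force: [0.2, -0.0, -0.7]
grip_width: 0.0454
grasp_force: 25.0
```

Call:
{"api": "apply_moves", "payload": {
  "moves": [
    [0, 0, -0.05, 0, 0, 0, 0.3],
    [0, 0, -0.12, 0, 0, 0, 0.3],
    [0, 0, -0.22, 0, 0, 0, 0.3],
    [0, 0, -0.32, 0, 0, 0, 0.3],
    [0, 0, -0.42, 0, 0, 0, 0.3],
    [0, 0, -0.52, 0, 0, 0, 0.3],
    [0, 0, -0.6, 0, 0, 0, 0.3],
    [0, 0, -0.6, 0, 0, 0, 0.3],
    [0, 0, -0.6, 0, 0, 0, 0.3]
  ]
}}

```text
time_s: 6.2
tool_pos: [0.457, 0.2508, 0.203]
tool_rot: [180.0, -0.1, 24.8]
force: [-0.4, -0.2, -1.2]
grip_width: 0.0458
grasp_force: 25.0
```

Call:
{"api": "apply_moves", "payload": {
  "moves": [
    [0, 0.07, 0, 0, 0, 0, 0.3],
    [0.01, 0.17, 0, 0, 0, 0, 0.3],
    [0.01, 0.29, 0, 0, 0, 0, 0.3],
    [0.01, 0.41, 0, 0, 0, 0, 0.3],
    [0.02, 0.53, 0, 0, 0, 0, 0.3],
    [0.02, 0.65, 0, 0, 0, 0, 0.3],
    [0.02, 0.77, 0, 0, 0, 0, 0.3],
    [0.02, 0.87, 0, 0, 0, 0, 0.3]
  ]
}}

```text
time_s: 7.0
tool_pos: [0.5336, 0.0913, 0.2012]
tool_rot: [-180.0, 0.1, 24.7]
force: [0.1, 0.4, -0.9]
grip_width: 0.0458
grasp_force: 25.0
```

Call:
{"api": "apply_moves", "payload": {
  "moves": [
    [0, 0.1, 0, 0, 0, 0, 0.3],
    [0.01, 0.22, 0, 0, 0, 0, 0.3],
    [0.01, 0.34, 0, 0, 0, 0, 0.3],
    [0.01, 0.46, 0, 0, 0, 0, 0.3],
    [0.02, 0.58, 0, 0, 0, 0, 0.3],
    [0.02, 0.69, 0, 0, 0, 0, 0.3],
    [0.02, 0.79, 0, 0, 0, 0, 0.3],
    [0.02, 0.87, 0, 0, 0, 0, 0.3],
    [0.02, 0.87, 0, 0, 0, 0, 0.3],
    [0.02, 0.87, 0, 0, 0, 0, 0.3],
    [0.02, 0.87, 0, 0, 0, 0, 0.3]
  ]
}}

```text
time_s: 8.1
tool_pos: [0.6099, -0.0599, 0.2027]
tool_rot: [-180.0, -0.0, 24.9]
force: [0.1, 1.0, -1.1]
grip_width: 0.0456
grasp_force: 25.0
```

Run:
```python
from fit import *
a=save('top','t3');b=save('side','s3');o=env.get_obs();p=o['tool_pos'];print(p,o['tool_rot'],o['grip_width'],o['force'])
for q in((p[0],p[1],p[2]+.0185-.101),(.609,-.061,.065),(.609,-.061,0)):print(proj('side',q),proj('top',q))
c=np.hstack([cv2.resize(a[90:210,270:420],(400,320)),cv2.resize(b[90:210,250:400],(400,320))]);cv2.imwrite('pics/c3.png',cv2.cvtColor(c,cv2.COLOR_RGB2BGR))
```

```text
[ 0.6099499  -0.06022533  0.20281227] [-1.79995311e+02 -1.40874291e-02  2.49276258e+01] 0.04560379436524534 [-0.30667503 -0.24327868 -1.71720127]
[313.77907269 139.09359273] [349.71813821 144.53201637]
[314.52488908 160.94141755] [348.59159275 152.91985832]
[314.75565877 185.14795931] [346.96622609 161.13807339]
```

View pics/c3.png

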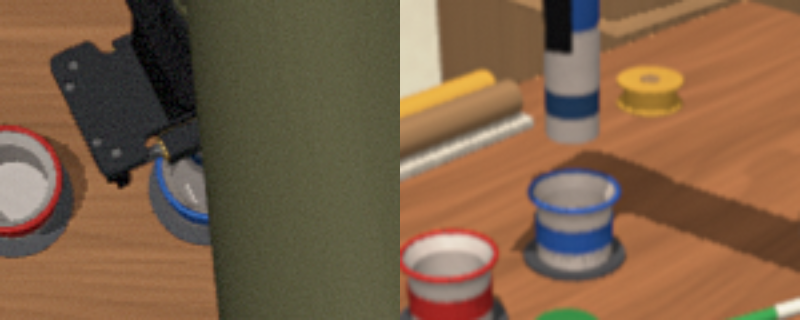

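Side view: the can's bottom is centred at (315,139) above the blue lip, centred at (315,162), so they line up within about 1 mm. The top view is mostly blocked by the arm. I'll lower slowly.

Call:
{"api": "apply_moves", "payload": {
  "moves": [
    [-0.005, 0, 0.05, 0, 0, 0, 0.3],
    [-0.005, 0, 0.1, 0, 0, 0, 0.3],
    [-0.005, 0, 0.16, 0, 0, 0, 0.3],
    [-0.005, 0, 0.21, 0, 0, 0, 0.3],
    [-0.005, 0, 0.25, 0, 0, 0, 0.3],
    [-0.005, 0, 0.28, 0, 0, 0, 0.3],
    [-0.005, 0, 0.31, 0, 0, 0, 0.3],
    [-0.005, 0, 0.34, 0, 0, 0, 0.3],
    [-0.005, 0, 0.36, 0, 0, 0, 0.3],
    [-0.005, 0, 0.36, 0, 0, 0, 0.3],
    [-0.005, 0, 0.36, 0, 0, 0, 0.3]
  ]
}}

```text
time_s: 9.3
tool_pos: [0.6094, -0.0622, 0.1307]
tool_rot: [180.0, -0.0, 24.8]
force: [0.3, 1.5, -1.8]
grip_width: 0.0456
grasp_force: 25.0
```

Call:
{"api": "apply_moves", "payload": {
  "moves": [
    [0, 0, 0.03, 0, 0, 0, 0.3],
    [0, 0, 0.06, 0, 0, 0, 0.3],
    [0, 0, 0.09, 0, 0, 0, 0.3],
    [0, 0, 0.12, 0, 0, 0, 0.3],
    [0, 0, 0.15, 0, 0, 0, 0.3],
    [0, 0, 0.17, 0, 0, 0, 0.3],
    [0, 0, 0.185, 0, 0, 0, 0.3],
    [0, 0, 0.19, 0, 0, 0, 0.3],
    [0, 0, 0.19, 0, 0, 0, 0.3],
    [0, 0, 0.19, 0, 0, 0, 0.3]
  ]
}}

```text
time_s: 10.3
tool_pos: [0.6095, -0.0622, 0.0928]
tool_rot: [180.0, -0.0, 24.8]
force: [-0.2, 0.2, -2.2]
grip_width: 0.0458
grasp_force: 25.0
```

Call:
{"api": "apply_moves", "payload": {
  "moves": [
    [0, 0, 0.005, 0, 0, 0, 0.3],
    [0, 0, 0.01, 0, 0, 0, 0.3],
    [0, 0, 0.015, 0, 0, 0, 0.3],
    [0, 0, 0.02, 0, 0, 0, 0.3],
    [0, 0, 0.02, 0, 0, 0, 0.3],
    [0, 0, 0.02, 0, 0, 0, 0.3]
  ]
}}

```text
time_s: 10.9
tool_pos: [0.6093, -0.0623, 0.0885]
tool_rot: [180.0, -0.0, 24.8]
force: [0.4, -0.3, -2.5]
grip_width: 0.0457
grasp_force: 25.0
```

Call:
{"api": "apply_moves", "payload": {
  "moves": [
    [0, 0, 0.005, 0, 0, 0, 0.3],
    [0, 0, 0.005, 0, 0, 0, 0.3],
    [0, 0, 0.005, 0, 0, 0, 0.3]
  ]
}}

```text
time_s: 11.2
tool_pos: [0.6094, -0.0622, 0.0885]
tool_rot: [180.0, -0.0, 24.8]
force: [-2.4, 0.8, 5.7]
grip_width: 0.0454
grasp_force: 25.0
```

Call:
{"api": "apply_moves", "payload": {
  "moves": [
    [0, 0, 0.005, 0, 0, 0, 0.3],
    [0, 0, 0.005, 0, 0, 0, 0.3],
    [0, 0, 0.005, 0, 0, 0, 0.3]
  ]
}}

```text
time_s: 11.5
tool_pos: [0.6095, -0.0621, 0.0885]
tool_rot: [180.0, -0.0, 24.8]
force: [-3.6, 0.4, 9.6]
grip_width: 0.0456
grasp_force: 25.0
```

The can rests on the floor: the upward force rises while z stays put. I'll ease the preload, open and retreat upward.

Call:
{"api": "apply_moves", "payload": {
  "moves": [
    [0, 0, -0.007, 0, 0, 0, 0.3],
    [0, 0, -0.007, 0, 0, 0, 0.45],
    [0, 0, -0.007, 0, 0, 0, 0.55],
    [0, 0, -0.007, 0, 0, 0, 0.65],
    [0, 0, -0.007, 0, 0, 0, 0.8],
    [0, 0, -0.007, 0, 0, 0, 1],
    [0, 0, -0.007, 0, 0, 0, 1],
    [0, 0, -0.007, 0, 0, 0, 1],
    [0, 0, -0.007, 0, 0, 0, 1]
  ],
  "grip_force": 10
}}

```text
time_s: 12.4
tool_pos: [0.6092, -0.0622, 0.0879]
tool_rot: [180.0, 0.0, 24.8]
force: [0.6, -0.3, 0.2]
grip_width: 0.0843
grasp_force: 0.0
```

Call:
{"api": "apply_moves", "payload": {
  "moves": [
    [0, 0, -0.05, 0, 0, 0, 1],
    [0, 0, -0.12, 0, 0, 0, 1],
    [0, 0, -0.22, 0, 0, 0, 1],
    [0, 0, -0.32, 0, 0, 0, 1],
    [0, 0, -0.45, 0, 0, 0, 1],
    [0, 0, -0.6, 0, 0, 0, 1],
    [0, 0, -0.7, 0, 0, 0, 1],
    [0, 0, -0.7, 0, 0, 0, 1],
    [0, 0, -0.7, 0, 0, 0, 1]
  ]
}}

```text
time_s: 13.3
tool_pos: [0.6095, -0.0622, 0.2289]
tool_rot: [179.9, -0.1, 24.8]
force: [0.5, -0.5, -0.9]
grip_width: 0.0872
grasp_force: 0.0
```

Run:
```python
from fit import *
b=save('side','s4');o=env.get_obs();p=o['tool_pos'];print(p,o['grip_width'],o['force'])
print(proj('side',(.609,-.062,.136)))
```

```text
[ 0.60888278 -0.06222797  0.22767517] 0.08704288351414473 [ 0.28878643 -0.44584963 -0.58304026]
[314.57222456 132.57577905]
```

View pics/s4.png

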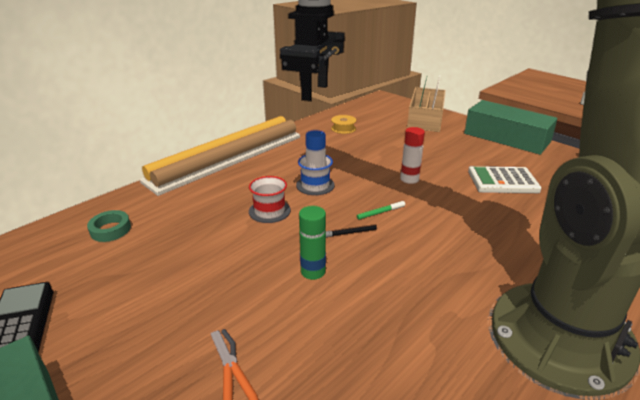

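The blue can stands upright in the blue tube: its cap top is at about (315,134), and I predicted (315,133) for a can on the floor. The red and green cans are still in place and the gripper is clear.

```bash
python3 -c "
from cell import env
print(env.sign_off())"
```

```text
the job is handed in; nothing more can be done
None
```

The blue-capped can stands upright on the floor of the blue-collared tube, released, with the red and green cans where they were; the job was handed in at about 13 s.

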